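Gauge a spacer on the taper and bin it by size

ROBOT

A 7-joint arm with a two-finger parallel gripper is mounted at the origin on the work surface. World frame = base frame: x ahead of the robot, y to its left, z up, the work surface at z = 0. Lengths are in mm, angles in rad, forces in N, time in s.
With the tool pointing down it reaches from about 425 to 875 mm from the base axis. Payload 4.7 kg.
Tool frame: the origin (TCP) lies at the very end of the fingers, on their centre line; the grasp point (between the pads) lies 19 mm behind it (env.hold_point_z is the distance from the TCP to the grasp point, in mm); z points along the fingers, y is the direction in which the jaws open and shut (so a half turn about z gives the same grasp; the last joint's range is limited). The gripper opens to 85 mm and grips with 20 to 120 N. Pads are 22 mm wide; open, the fingers measure 114 mm over their backs; the gripper's body (76 mm by 85 mm) begins 54 mm behind the grasp point. The pads swing forward as they close: fully open they stand 13 mm farther back than shut.
Start: joints at [-1.285, 0.321, -0.07, 1.45, 0.023, 1.371, -0.057], TCP at [174.529, 626.15, 231.349] pointing down, gripper open.
Joint ranges: [-2.86, 2.86], [-0.3, 2.09], [-1.38, 1.24], [0.06, 2.45], [-1.56, 4.7], [0.09, 2.05], [-2.69, 2.69]. Speed limits (rad/s): [2.57, 2.57, 3.14, 3.14, 3.14, 3.14, 3.14].

INTERFACE

Orientations are given as a unit quaternion [w, x, y, z].
In Python, from rig import env gives the robot as it stands.
- The arm moves only by the tool jog_arm, never from a script. Its argument "commands" is a list of rows, each an object of numbers: "gripper": the finger opening in mm, from 0 to 85.4; "dx", "dy", "dz": the shift along the tool's x, y, z in mm; "rx", "ry", "rz": the turn, a rotation vector about the tool's x, y, z in degrees. A call has 1 to 12 rows; each row is the pose to reach, as a shift and turn from the pose measured when the call began, along the tool's axes at that moment; what a row does not reach only later rows make up. A row lasts 1/10 s, in which the tool goes at most 50 mm and 8.59 degrees, less where a joint would pass 70% of its speed; a pose out of reach is approached as far as the arm can. A call with a gripper value outside its range is refused whole. The fingers move at their own pace and stop on an object; "force" is the grip in N (left out, the last holds). Time passes only in rows, so rows that repeat a pose let the fingers close. It gives the time, the measured TCP pose, the force and the opening at its end, in the units of the state.
- env.observe(): the state, without advancing time (a new reading comes with each control period).
- env.get_image(name): name is "scene" or "top"; returns (picture, depth): 400x640x3 uint8, red, green, blue; 400x640 float32, mm along the optical axis (not along the pixel's ray), 0 where there is no reading.
- env.camera_model(name): a dict with "fx", "fy", "cx", "cy" (pixels), "R" (3x3) and "t" (3): a world point X has camera coordinates R X + t. Camera axes: x right, y down, z forward; pixel columns grow to the right and rows downward; lengths in mm; the calibration is good to about 2 mm. A picture is of the moment at which its call begins. camera_model takes no time and is no camera call.
- env.hand_in(): hands the job in, once; it reports no verdict.
Trained networks look in the newest picture that a camera, given by its name, has taken for a name from the list of things; names that differ only in an ending like _2 or _b are one class to them, and where a whole thing is asked for, a point or a joint stands for the part that bears it (a point fixed in the world has none). Each returns a list of dicts, best first, with "conf" (0 to 1); they miss things now and then, are a little off and sometimes report something else, mostly with a low value. They report only what shows in the picture. A call takes as long as a camera call. They do not tell look-alikes from the thing itself.
- env.search_frame(query, camera): "centre" ([x, y, z] in mm, in world coordinates, good to about 4 mm: the middle of the surface that is visible of it).
- env.pinpoint(query, camera): "centre" ([x, y, z] in mm, in world coordinates, good to about 4 mm: a listed point, or the origin of a listed thing).
The state is a dict: "clock": time; "joints": joint angles; "joint_vel": joint speeds; "joint_torque": joint torques, N m; "eef_pos": TCP position; "ee_rot": TCP orientation; "wrist_force": force on the tool from outside, world axes, zero at the start; "wrist_torque": the same for the moment, N m; "finger_gap": opening from 0.0 (shut) to 1.0 (fully open).
Only numpy, scipy, OpenCV 4.12 (cv2) and the standard library are available. Lean on these libraries where they do the work, as an engineer would, in place of code of your own. Each camera call takes 0.05 s, during which the arm holds its last target. There are 200 camera calls.

TASK

Take the spacer that stands on the buff job card and slide it down over the taper gauge until it stops, sitting level, pressed home with a light, steady push for a second (some 8 to 12 N; never more than 15 N, or the bore is scored). See at which mark it stops - one, two or three lines - then draw it off and set it down flat, not dropped, in the bin that has the same number of pips. Leave the two spacers on the rubber strip and everything else on the bench where they are.

Things in the scene. Friction and masses are not known exactly. Their poses are not given: they have to be found in the camera images.
- spacer_a_mid (a point): one of three like plain aluminium spacer rings, 44 mm outside, 24 mm tall, standing flat, 50 to 100 g; bore 18, 23 or 28 mm, each size once among the three, but which this is must be found on the gauge. This point is at its centre, 12 mm above its underside; z is its axis. Any of the three may be the one on the job card
- spacer_b_mid (a point): one of three like plain aluminium spacer rings, 44 mm outside, 24 mm tall, standing flat, 50 to 100 g; bore 18, 23 or 28 mm, each size once among the three, but which this is must be found on the gauge. This point is at its centre, 12 mm above its underside; z is its axis. Any of the three may be the one on the job card
- spacer_c_mid (a point): one of three like plain aluminium spacer rings, 44 mm outside, 24 mm tall, standing flat, 50 to 100 g; bore 18, 23 or 28 mm, each size once among the three, but which this is must be found on the gauge. This point is at its centre, 12 mm above its underside; z is its axis. Any of the three may be the one on the job card
- gauge: fixed upright taper gauge of steel; origin under the centre of its foot, z up its axis. Round foot 90 mm across, 14 mm thick; straight neck 30 mm across up to 35 mm; then a smooth cone, 30 mm across at 35 mm height to 14 mm across at 75 mm (1 mm of diameter per 2.5 mm of height). It wedges: a spacer let down off-centre touches on one side, a little too high, and is pushed sideways; ease it to the centre by feel. Pressed home it sinks 1 to 2 mm more
- gauge_tip (a point): tip of the gauge's steep nose on its axis, 80 mm above the bench; 8 mm across here, 14 mm across 5 mm lower
- gauge_mark_1 (a point): point on the gauge's axis at its mark of one thin dark line, 65 mm above the bench: here the lower edge of a spacer of 18 mm bore comes to rest when it is home (its centre 12 mm higher, its top 24 mm higher). Pulling it off again takes up to about the push that wedged it
- gauge_mark_2 (a point): point on the gauge's axis at its mark of two thin dark lines, 52.5 mm above the bench: here the lower edge of a spacer of 23 mm bore comes to rest when it is home (its centre 12 mm higher, its top 24 mm higher). Pulling it off again takes up to about the push that wedged it
- gauge_mark_3 (a point): point on the gauge's axis at its mark of three thin dark lines, 40 mm above the bench: here the lower edge of a spacer of 28 mm bore comes to rest when it is home (its centre 12 mm higher, its top 24 mm higher). Pulling it off again takes up to about the push that wedged it
- job_card: fixed buff card, 110 x 110 mm, 2 mm thick, flat on the bench; one spacer stands on it. Origin under its centre
- rubber_strip: fixed grey rubber strip, 70 mm (x) by 150 mm (y), 2 mm thick; the other two spacers stand on it. Origin under its centre
- bin_1: fixed shallow blue bin with one black pip on the white label ledge along its far (+x) edge, for spacers that stop at the mark of one line (bore 18 mm). 110 x 110 mm outside, walls 3 mm thick and 25 mm high, floor 3 mm thick; ledge 22 mm wide at the height of the rim. Origin under the centre of the square tray
- bin_2: fixed shallow blue bin with two black pips on the white label ledge along its far (+x) edge, for spacers that stop at the mark of two lines (bore 23 mm). 110 x 110 mm outside, walls 3 mm thick and 25 mm high, floor 3 mm thick; ledge 22 mm wide at the height of the rim. Origin under the centre of the square tray
- bin_3: fixed shallow blue bin with three black pips on the white label ledge along its far (+x) edge, for spacers that stop at the mark of three lines (bore 28 mm). 110 x 110 mm outside, walls 3 mm thick and 25 mm high, floor 3 mm thick; ledge 22 mm wide at the height of the rim. Origin under the centre of the square tray
- offcut: offcut of aluminium slot extrusion, 20 x 20 x 150 mm, lying along its y; origin under its centre; leave alone
- board: green single-board computer, 56 x 85 mm, 20 mm high; origin under its centre; leave alone
- driver: screwdriver with red handle, 170 mm long, lying along its x; origin under its centre; leave alone
- spanner: steel spanner, 150 mm long, 8 mm thick, lying along its x; origin under its centre; leave alone
- locker: small upright grey dropper bottle, 28 mm across, 65 mm tall; origin under its centre; leave alone
- jar: clear jar with black cap, 54 mm across, 55 mm tall; origin under its centre; leave alone
- bracket: aluminium angle bracket, 40 x 36 mm, 40 mm tall; origin under its centre; leave alone
Things that resemble listed ones, but are neither listed nor needed, are in the scene too. There is more than one size of the gauge; the one meant has the size given above. Leave any blue look-alike of the part that bears spacer_c_mid alone.

How it is judged:
By the outcome, as a careful person would: the job done as asked, in the order asked, and still so for the second after the job is handed in, with the robot touching nothing.
It also fails if it takes over 51 s, if anything falls off the work surface, if the arm or the gripper's body presses on something with over 40 N, if the wrist force passes 120 N, or if a joint passes its speed limit or range.

## Working session

There is one attempt and no reset: what is moved stays moved. The work goes in short steps, Python scripts to look and compute and a tool call to move; the robot and the scene stay as the last step left them, time stands still between calls to the robot, and variables do not carry over. Pictures are saved under pics/ and viewed, about 8 in all and at most 12, crops included, and the job is handed in when it is done.

Besides the shell and the picture viewer there is one more tool, called after ">>>" by a JSON object that holds its "method" and its "body", one argument or row to a line. jog_arm: Moves the arm, as the interface text tells. Its arguments: {"type":"object","properties":{"commands":{"type":"array"},"force":{"type":"number"}},"required":["commands"]}

```bash
mkdir -p pics
cat > h.py <<'E'
import numpy as np, cv2
from rig import env
def save(name,img,crop=None,s=1):
    if crop: img=img[crop[1]:crop[3],crop[0]:crop[2]]
    cv2.imwrite('pics/'+name,cv2.resize(img[:,:,::-1],None,fx=s,fy=s,interpolation=cv2.INTER_CUBIC))
def proj(c,p):
    m=env.camera_model(c);q=np.array(m['R'])@p+np.array(m['t']);return np.round([m['fx']*q[0]/q[2]+m['cx'],m['fy']*q[1]/q[2]+m['cy']])
def back(c,u,v,z):  # pixel ray at plane z
    m=env.camera_model(c);R=np.array(m['R']);t=np.array(m['t']);o=-R.T@t
    d=R.T@np.array([(u-m['cx'])/m['fx'],(v-m['cy'])/m['fy'],1]);return o+d*(z-o[2])/d[2]
E
python3 - <<'E'
from h import *
for c in ['top','scene']:
    i,d=env.get_image(c);save(c+'1.png',i)
    for q in ['spacer_a_mid','gauge','gauge_tip','job_card','rubber_strip','bin_1','bin_2','bin_3']:
        print(c,q,[(np.round(r['centre']).tolist(),round(r['conf'],2),proj(c,r['centre']).tolist()) for r in env.pinpoint(q,c)][:6])
s=env.observe();print(s['eef_pos'],s['ee_rot'],s['clock'],s['wrist_force'])
E
```

```text
top spacer_a_mid [([684.0, 333.0, 12.0], 0.73, [222.0, 163.0]), ([411.0, -285.0, 2.0], 0.58, [466.0, 269.0]), ([412.0, -66.0, -2.0], 0.53, [379.0, 269.0])]
top gauge [([367.0, 232.0, 4.0], 0.93, [260.0, 288.0]), ([496.0, 132.0, -0.0], 0.65, [300.0, 236.0])]
top gauge_tip [([360.0, 232.0, 107.0], 0.91, [253.0, 293.0]), ([498.0, 132.0, 75.0], 0.68, [299.0, 233.0])]
top job_card [([520.0, 286.0, 2.0], 0.93, [239.0, 227.0])]
top rubber_strip [([684.0, 301.0, 4.0], 0.75, [235.0, 164.0])]
top bin_1 [([562.0, -338.0, 3.0], 0.91, [484.0, 210.0]), ([552.0, -82.0, 1.0], 0.91, [384.0, 214.0]), ([496.0, 132.0, 41.0], 0.47, [299.0, 235.0]), ([660.0, 130.0, 2.0], 0.35, [301.0, 173.0])]
top bin_2 [([562.0, -338.0, 3.0], 0.91, [484.0, 210.0]), ([552.0, -82.0, 1.0], 0.91, [384.0, 214.0]), ([496.0, 132.0, 41.0], 0.47, [299.0, 235.0]), ([660.0, 130.0, 2.0], 0.35, [301.0, 173.0])]
top bin_3 [([562.0, -338.0, 3.0], 0.91, [484.0, 210.0]), ([552.0, -82.0, 1.0], 0.91, [384.0, 214.0]), ([496.0, 132.0, 41.0], 0.47, [299.0, 235.0]), ([660.0, 130.0, 2.0], 0.35, [301.0, 173.0])]
scene spacer_a_mid [([684.0, 334.
[... 592 characters left out ...]
 0.57, [279.0, 198.0]), ([540.0, 277.0, 15.0], 0.47, [421.0, 212.0])]
scene bin_2 [([565.0, -345.0, 3.0], 0.98, [182.0, 185.0]), ([576.0, -212.0, -1.0], 0.74, [229.0, 197.0]), ([496.0, 131.0, 0.0], 0.62, [365.0, 193.0]), ([553.0, -84.0, -1.0], 0.57, [279.0, 198.0]), ([540.0, 277.0, 15.0], 0.47, [421.0, 212.0])]
scene bin_3 [([565.0, -345.0, 3.0], 0.98, [182.0, 185.0]), ([576.0, -212.0, -1.0], 0.74, [229.0, 197.0]), ([496.0, 131.0, 0.0], 0.62, [365.0, 193.0]), ([553.0, -84.0, -1.0], 0.57, [279.0, 198.0]), ([540.0, 277.0, 15.0], 0.47, [421.0, 212.0])]
[174.5069521  626.17062227 231.37960958] [2.13636382e-05 1.35453403e-01 9.90783717e-01 4.54918825e-05] 0.9 [ 0.51878629 -0.19203601  0.34157914]
```

View pics/top1.png

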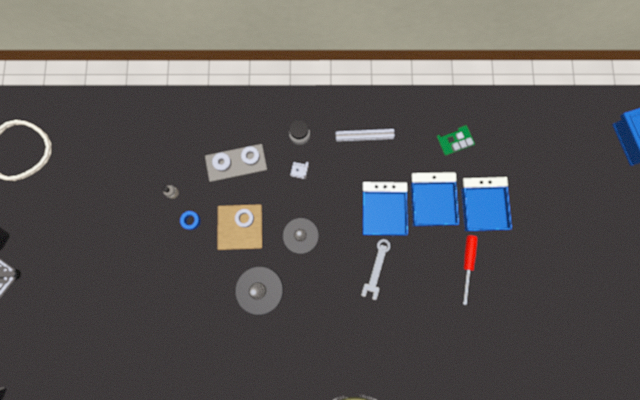

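View pics/scene1.png

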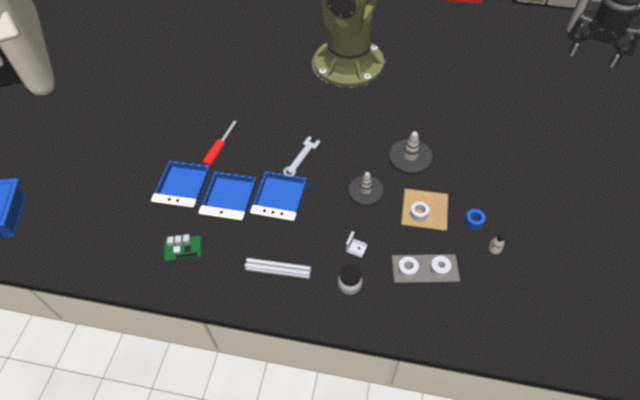

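Run:
```python
from h import *
i,d=env.get_image('top')
a=cv2.resize(i[130:310,150:330],(540,540),interpolation=cv2.INTER_CUBIC)
b=cv2.resize(i[165:240,355:515],(540,253),interpolation=cv2.INTER_CUBIC)
save('c1.png',np.vstack([a,b]))
for c in ['top','scene']:
    if c!='top': i,d=env.get_image(c)
    hsv=cv2.cvtColor(i,cv2.COLOR_RGB2HSV).astype(int)
    def comps(m,u,v,r,z,nm):
        k=np.zeros_like(m,np.uint8);k[v-r:v+r,u-r:u+r]=m[v-r:v+r,u-r:u+r]
        n,l,s,ce=cv2.connectedComponentsWithStats(k)
        j=1+np.argmax(s[1:,4]); cn,_=cv2.findContours((l==j).astype(np.uint8),0,cv2.CHAIN_APPROX_NONE)
        hull=cv2.convexHull(cn[0]); e=cv2.fitEllipse(cn[0]); print(c,nm,s[j].tolist(),np.round(ce[j],1),'ell',np.round(e[0],2),np.round(e[1],1),np.round(back(c,*e[0],z),1))
    ring,foot=((244,218),(300,235)) if c=='top' else ((420,211),(366,190))
    comps((hsv[:,:,1]<60)&(hsv[:,:,2]>130),*ring,16,20,'ring')
    comps(hsv[:,:,2]>80,*foot,25,14,'foot')
    print('tipdepth',c)
    bl=((hsv[:,:,0]>95)&(hsv[:,:,0]<125)&(hsv[:,:,1]>120)).astype(np.uint8)
    cn,_=cv2.findContours(bl,0,2)
    for k in cn:
        if cv2.contourArea(k)>600:
            r=cv2.minAreaRect(k);print('blue',np.round(r[0]),np.round(r[1]),r[2],[np.round(back(c,*p,25)[:2]).tolist() for p in cv2.boxPoints(r)])
# depth-cloud checks
m=env.camera_model('top');i,d=env.get_image('top');R=np.array(m['R']);t=np.array(m['t'])
v,u=np.mgrid[0:400,0:640];P=np.stack([(u-m['cx'])/m['fx']*d,(v-m['cy'])/m['fy']*d,d],-1);W=(P-t)@R
print('cam',-R.T@t)
for nm,(u0,v0),r in [('ring',(244,218),14),('gauge',(300,235),22)]:
    Q=W[v0-r:v0+r,u0-r:u0+r].reshape(-1,3)
    for lo,hi in [(8,20),(20,32),(35,60),(60,75),(75,90)]:
        s=Q[(Q[:,2]>lo)&(Q[:,2]<hi)]
        if len(s):print(nm,lo,len(s),np.round(s.mean(0),1),np.round((s.min(0)+s.max(0))/2,1),np.round(s.max(0)-s.min(0)))
```

```text
top ring [234, 208, 20, 20, 230] [243.7 217.6] ell [243.69 217.65] [18.2 18.8] [541.1 273.   20. ]
top foot [283, 218, 36, 36, 1026] [300.2 235.4] ell [300.19 235.4 ] [35.  35.5] [496.6 131.4  14. ]
tipdepth top
blue [385. 213.] [46. 43.] 0.0 [[496.0, -23.0], [605.0, -25.0], [604.0, -141.0], [496.0, -137.0]]
blue [487. 209.] [44. 50.] 88.09085083007812 [[614.0, -276.0], [618.0, -403.0], [507.0, -398.0], [504.0, -273.0]]
blue [435. 204.] [43. 47.] 88.49256896972656 [[628.0, -149.0], [630.0, -269.0], [520.0, -266.0], [518.0, -148.0]]
blue [626. 136.] [57. 26.] 90.0 [[827.0, -688.0], [827.0, -757.0], [673.0, -738.0], [673.0, -671.0]]
scene ring [410, 201, 20, 21, 292] [419.4 210.6] ell [419.5 210.6] [18.3 20.1] [539.1 273.1  20. ]
scene foot [349, 171, 34, 33, 742] [365.7 188.6] ell [365.69 188.36] [29.6 31.4] [491.8 131.4  14. ]
tipdepth scene
blue [ 12. 208.] [60. 25.] 90.0 [[647.0, -809.0], [634.0, -745.0], [801.0, -647.0], [813.0, -706.0]]
blue [280. 190.] [48. 36.] 11.003541946411133 [[600.0, -138.0], [487.0, -152.0], [494.0, -23.0], [604.0, -16.0]]
blue [229. 191.] [47. 40.] 15.945394515991211 [[625.0, -264.0], [500.0, -277.0], [519.0, -149.0], [640.0, -143.0]]
blue [183. 179.] [47. 40.] 16.699243545532227 [[612.0, -395.0], [486.0, -415.0], [508.0, -279.0], [630.0, -267.0]]
cam [ 408.10604395   73.27391839 1113.51912151]
ring 8 31 [538.2 269.   14.4] [532.1 274.3  14. ] [47. 51. 12.]
ring 20 161 [541.5 271.   26.4] [541.  271.5  25.8] [43. 44. 11.]
gauge 8 862 [497.2 130.1  14.9] [496.9 130.6  14.1] [88. 88. 12.]
gauge 20 12 [489.3 128.3  21.9] [483.5 126.6  25.9] [52. 75. 12.]
gauge 35 69 [495.5 128.9  46.5] [498.2 130.6  47.6] [30. 30. 24.]
gauge 60 33 [495.1 129.2  69. ] [497.1 129.2  67.4] [17. 19. 15.]
gauge 75 23 [497.6 130.6  80. ] [498.3 129.7  79.9] [12. 12.  8.]
```

View pics/c1.png

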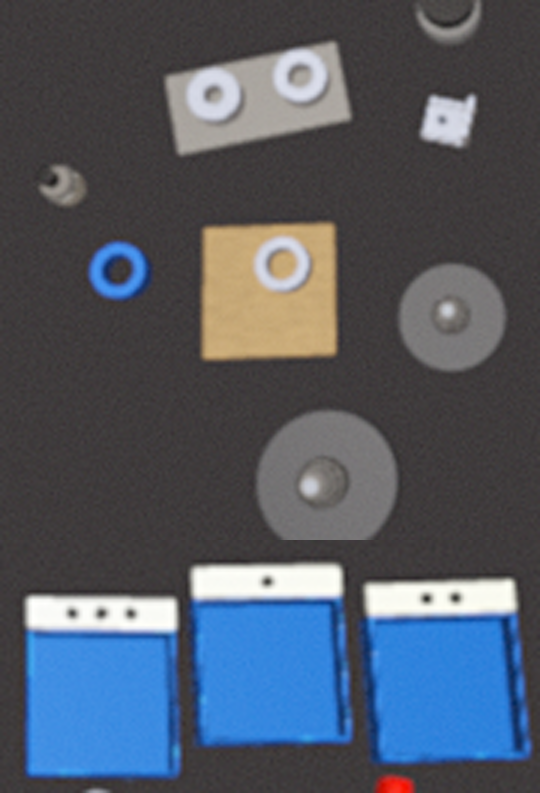

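Candidates for the spacer in the top picture: the aluminium ring on the buff card (244,218), two aluminium rings on the strip (221,162) and (250,156), and a blue look-alike (189,220). I choose the ring on the card; the crop confirms it. The gauge is the smaller one at (300,235), with a 90 mm foot and a tip at 80 mm. The one at (258,290) is the larger look-alike. Bins from left to right have 3 pips (385,213), 1 pip (435,204) and 2 pips (487,209).

>>> {"method": "jog_arm", "body": {
  "commands": [
    {"gripper":62,"dx":-448,"dy":-243,"dz":111},
    {"dx":-448,"dy":-243,"dz":111},
    {"dx":-448,"dy":-243,"dz":111},
    {"dx":-448,"dy":-243,"dz":111},
    {"dx":-448,"dy":-243,"dz":111},
    {"dx":-448,"dy":-243,"dz":111},
    {"dx":-448,"dy":-243,"dz":111},
    {"dx":-448,"dy":-243,"dz":111},
    {"dx":-448,"dy":-243,"dz":111},
    {"dx":-448,"dy":-243,"dz":111},
    {"dx":-448,"dy":-243,"dz":111},
    {"dx":-448,"dy":-243,"dz":111}
  ],
  "force": 30
}}

```text
validation failed for argument at $.co...
```

>>> {"method": "jog_arm", "body": {
  "commands": [
    {"gripper":62,"dx":-448,"dy":-243,"dz":111,"rx":0,"ry":0,"rz":0},
    {"gripper":62,"dx":-448,"dy":-243,"dz":111,"rx":0,"ry":0,"rz":0},
    {"gripper":62,"dx":-448,"dy":-243,"dz":111,"rx":0,"ry":0,"rz":0},
    {"gripper":62,"dx":-448,"dy":-243,"dz":111,"rx":0,"ry":0,"rz":0},
    {"gripper":62,"dx":-448,"dy":-243,"dz":111,"rx":0,"ry":0,"rz":0},
    {"gripper":62,"dx":-448,"dy":-243,"dz":111,"rx":0,"ry":0,"rz":0},
    {"gripper":62,"dx":-448,"dy":-243,"dz":111,"rx":0,"ry":0,"rz":0},
    {"gripper":62,"dx":-448,"dy":-243,"dz":111,"rx":0,"ry":0,"rz":0},
    {"gripper":62,"dx":-448,"dy":-243,"dz":111,"rx":0,"ry":0,"rz":0},
    {"gripper":62,"dx":-448,"dy":-243,"dz":111,"rx":0,"ry":0,"rz":0},
    {"gripper":62,"dx":-448,"dy":-243,"dz":111,"rx":0,"ry":0,"rz":0},
    {"gripper":62,"dx":-448,"dy":-243,"dz":111,"rx":0,"ry":0,"rz":0}
  ],
  "force": 30
}}

```text
clock: 2.25
eef_pos: [543.6, 266.7, 119.5]
ee_rot: [0.0, 0.139, 0.99, -0.001]
wrist_force: [-0.2, 0.5, 0.5]
finger_gap: 0.725
```

>>> {"method": "jog_arm", "body": {
  "commands": [
    {"gripper":62,"dx":4,"dy":4.4,"dz":20,"rx":0,"ry":0,"rz":0},
    {"gripper":62,"dx":4,"dy":4.4,"dz":50,"rx":0,"ry":0,"rz":0},
    {"gripper":62,"dx":4,"dy":4.4,"dz":80,"rx":0,"ry":0,"rz":0},
    {"gripper":62,"dx":4,"dy":4.4,"dz":80,"rx":0,"ry":0,"rz":0},
    {"gripper":62,"dx":4,"dy":4.4,"dz":80,"rx":0,"ry":0,"rz":0}
  ]
}}

```text
clock: 2.75
eef_pos: [540.3, 272.9, 39.9]
ee_rot: [0.0, 0.139, 0.99, -0.001]
wrist_force: [0.2, 0.5, 0.9]
finger_gap: 0.726
```

Run:
```python
from h import *
s=env.observe();print(s['eef_pos'],s['ee_rot'],s['wrist_force'],s['clock'])
i,d=env.get_image('scene');save('s2.png',i,(340,120,500,260),5)
```

```text
[540.28129637 272.93840693  39.85532581] [ 3.94097481e-05  1.38527432e-01  9.90357751e-01 -1.29409772e-03] [0.21128873 0.47311824 0.860397  ] 2.75
```

View pics/s2.png

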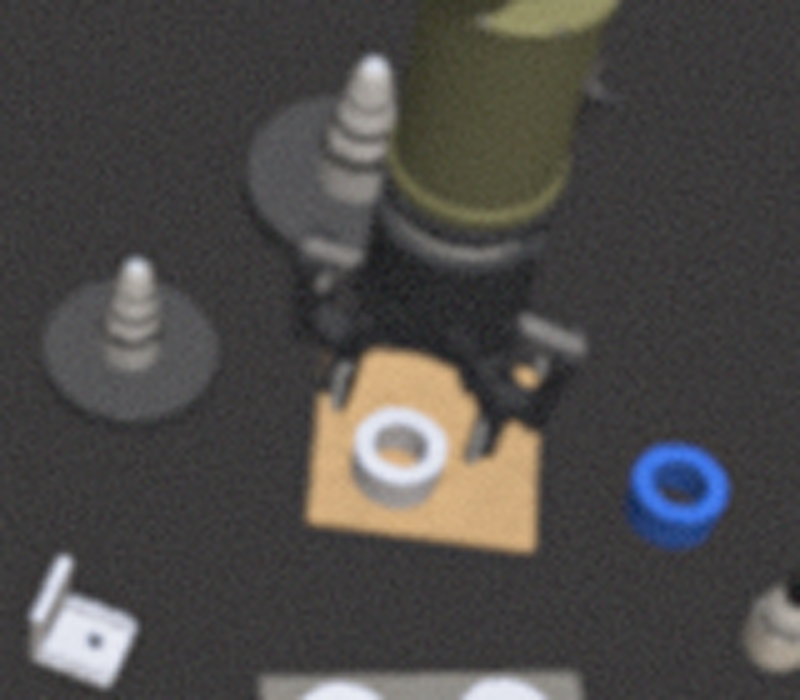

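The crop shows the jaws straddling the ring. The left fingertip is at (340,408), the right at (478,458), and the ring is centred at (400,455). The path down is clear.

>>> {"method": "jog_arm", "body": {
  "commands": [
    {"gripper":62,"dx":0,"dy":0,"dz":20,"rx":0,"ry":0,"rz":0},
    {"gripper":62,"dx":0,"dy":0,"dz":34,"rx":0,"ry":0,"rz":0},
    {"gripper":62,"dx":0,"dy":0,"dz":34,"rx":0,"ry":0,"rz":0},
    {"gripper":40,"dx":0,"dy":0,"dz":34,"rx":0,"ry":0,"rz":0},
    {"gripper":40,"dx":0,"dy":0,"dz":34,"rx":0,"ry":0,"rz":0},
    {"gripper":40,"dx":0,"dy":0,"dz":34,"rx":0,"ry":0,"rz":0},
    {"gripper":40,"dx":0,"dy":0,"dz":34,"rx":0,"ry":0,"rz":0},
    {"gripper":40,"dx":0,"dy":0,"dz":34,"rx":0,"ry":0,"rz":0}
  ],
  "force": 40
}}

```text
clock: 3.6
eef_pos: [542.3, 273.5, 8.1]
ee_rot: [0.002, 0.139, 0.99, -0.0]
wrist_force: [-0.7, -0.4, 4.9]
finger_gap: 0.498
```

>>> {"method": "jog_arm", "body": {
  "commands": [
    {"gripper":52,"dx":0,"dy":0,"dz":0,"rx":0,"ry":0,"rz":0},
    {"gripper":52,"dx":0,"dy":0,"dz":0,"rx":0,"ry":0,"rz":0},
    {"gripper":52,"dx":0,"dy":0,"dz":4,"rx":0,"ry":0,"rz":0},
    {"gripper":52,"dx":0,"dy":0,"dz":4,"rx":0,"ry":0,"rz":0},
    {"gripper":52,"dx":0,"dy":0,"dz":4,"rx":0,"ry":0,"rz":0}
  ]
}}

```text
clock: 4.1
eef_pos: [541.9, 273.3, 3.6]
ee_rot: [0.001, 0.139, 0.99, -0.0]
wrist_force: [-0.8, 0.5, -0.2]
finger_gap: 0.611
```

Run:
```python
from h import *
s=env.observe();print(s['eef_pos'],s['ee_rot'],s['wrist_force'],s['finger_gap'],env.hold_point_z)
i,d=env.get_image('scene');save('s3.png',i,(380,160,480,240),8)
```

```text
[541.88801552 273.29607009   3.59059066] [ 1.39583431e-03  1.38712915e-01  9.90331600e-01 -3.17777688e-04] [-0.7518629   0.49800425 -0.18439951] 0.6109262590206327 18.700000000000003
```

View pics/s3.png

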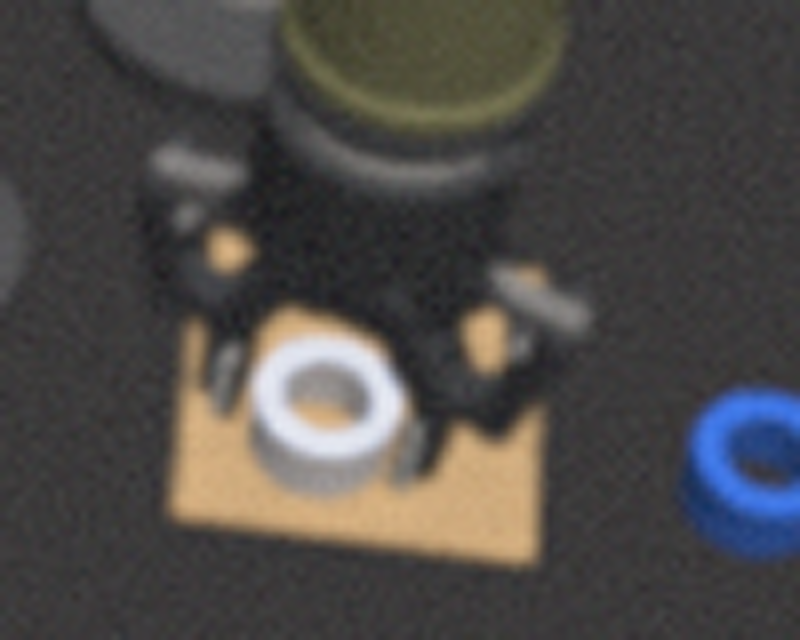

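The fingers are clear of the card and either side of the ring, which is centred at (325,395) in the crop. Closing here, lower than before.

>>> {"method": "jog_arm", "body": {
  "commands": [
    {"gripper":38,"dx":0,"dy":1,"dz":0,"rx":0,"ry":0,"rz":0},
    {"gripper":38,"dx":0,"dy":1,"dz":0,"rx":0,"ry":0,"rz":0},
    {"gripper":38,"dx":0,"dy":1,"dz":0,"rx":0,"ry":0,"rz":0},
    {"gripper":38,"dx":0,"dy":1,"dz":0,"rx":0,"ry":0,"rz":0},
    {"gripper":38,"dx":0,"dy":1,"dz":0,"rx":0,"ry":0,"rz":0},
    {"gripper":38,"dx":0,"dy":1,"dz":0,"rx":0,"ry":0,"rz":0}
  ],
  "force": 50
}}

```text
clock: 4.75
eef_pos: [542.7, 274.2, 4.2]
ee_rot: [0.002, 0.139, 0.99, -0.0]
wrist_force: [0.0, -1.5, 4.3]
finger_gap: 0.5
```

>>> {"method": "jog_arm", "body": {
  "commands": [
    {"gripper":38,"dx":0,"dy":0,"dz":-25,"rx":0,"ry":0,"rz":0},
    {"gripper":38,"dx":0,"dy":0,"dz":-60,"rx":0,"ry":0,"rz":0},
    {"gripper":38,"dx":0,"dy":0,"dz":-96,"rx":0,"ry":0,"rz":0},
    {"gripper":38,"dx":1,"dy":-30,"dz":-106,"rx":0,"ry":0,"rz":0},
    {"gripper":38,"dx":2,"dy":-65,"dz":-106,"rx":0,"ry":0,"rz":0},
    {"gripper":38,"dx":3,"dy":-100,"dz":-106,"rx":0,"ry":0,"rz":0},
    {"gripper":38,"dx":4,"dy":-130,"dz":-106,"rx":0,"ry":0,"rz":0},
    {"gripper":38,"dx":4.6,"dy":-150,"dz":-106,"rx":0,"ry":0,"rz":0},
    {"gripper":38,"dx":4.6,"dy":-150,"dz":-106,"rx":0,"ry":0,"rz":0},
    {"gripper":38,"dx":4.6,"dy":-150,"dz":-106,"rx":0,"ry":0,"rz":0},
    {"gripper":38,"dx":4.6,"dy":-150,"dz":-106,"rx":0,"ry":0,"rz":0}
  ]
}}

```text
clock: 5.85
eef_pos: [496.9, 133.1, 110.1]
ee_rot: [0.002, 0.138, 0.99, 0.0]
wrist_force: [-0.2, 0.9, -0.5]
finger_gap: 0.498
```

Run:
```python
from h import *
s=env.observe();print(s['eef_pos'],s['ee_rot'],s['wrist_force'],s['finger_gap'],s['clock'])
i,d=env.get_image('scene');save('s4.png',i,(320,120,420,200),8)
p=s['eef_pos'];print(proj('scene',[p[0],p[1],p[2]+21.8]),proj('scene',[497,131,80]),proj('scene',[497,131,14]))
for q in ['spacer_a_mid','gauge_tip']:
  print(q,[(np.round(r['centre'],1).tolist(),round(r['conf'],2)) for r in env.pinpoint(q,'scene')])
hsv=cv2.cvtColor(i,cv2.COLOR_RGB2HSV).astype(int)
m=((hsv[:,:,1]<60)&(hsv[:,:,2]>140)).astype(np.uint8)[140:190,340:400]
cn,_=cv2.findContours(m,0,cv2.CHAIN_APPROX_NONE)
for k in cn:
  if len(k)>12:
    e=cv2.fitEllipse(k);c=np.array(e[0])+[340,140];print(len(k),c,e[1],back('scene',*c,p[2]+19))
```

```text
[496.87643395 133.05583283 110.05902727] [1.94648724e-03 1.37774612e-01 9.90461661e-01 2.54783075e-04] [-0.17045585  0.87977364 -0.52262562] 0.4981900834193058 5.85
[369. 161.] [367. 174.] [365. 190.]
spacer_a_mid [([549.7, -83.1, -4.6], 0.72), ([683.5, 331.3, 18.5], 0.55)]
gauge_tip [([492.5, 132.0, 83.0], 0.95), ([365.2, 232.6, 106.1], 0.84)]
74 [368.01949692 164.50371361] (15.08128547668457, 30.65400505065918) [506.81174363 133.12496401 129.05902727]
```

View pics/s4.png

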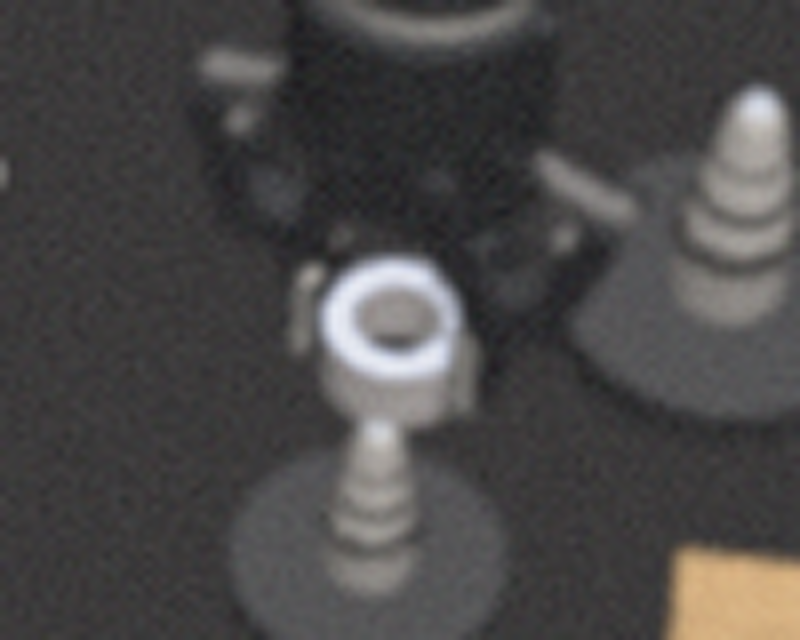

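The picture shows the ring held level with its top centred at (392,318) in the crop. The gauge tip is just below it at (378,428).

Run:
```python
from h import *
print('ringtop',back('scene',320+392/8,120+318/8,131.8),'tip',back('scene',320+378/8,120+425/8,79), 'foot',back('scene',320+370/8,120+549/8,14))
```

```text
ringtop [494.14064455 133.41990525 131.8       ] tip [493.19737799 132.02186534  79.        ] foot [492.34353486 132.93661258  14.        ]
```

>>> {"method": "jog_arm", "body": {
  "commands": [
    {"gripper":38,"dx":0.7,"dy":-1.2,"dz":10,"rx":0,"ry":0,"rz":0},
    {"gripper":38,"dx":0.7,"dy":-1.2,"dz":20,"rx":0,"ry":0,"rz":0},
    {"gripper":38,"dx":0.7,"dy":-1.2,"dz":30,"rx":0,"ry":0,"rz":0},
    {"gripper":38,"dx":0.7,"dy":-1.2,"dz":35,"rx":0,"ry":0,"rz":0},
    {"gripper":38,"dx":0.7,"dy":-1.2,"dz":40,"rx":0,"ry":0,"rz":0},
    {"gripper":38,"dx":0.7,"dy":-1.2,"dz":45,"rx":0,"ry":0,"rz":0},
    {"gripper":38,"dx":0.7,"dy":-1.2,"dz":48,"rx":0,"ry":0,"rz":0},
    {"gripper":38,"dx":0.7,"dy":-1.2,"dz":50,"rx":0,"ry":0,"rz":0},
    {"gripper":38,"dx":0.7,"dy":-1.2,"dz":50,"rx":0,"ry":0,"rz":0}
  ]
}}

```text
clock: 6.9
eef_pos: [495.9, 131.5, 59.8]
ee_rot: [0.002, 0.138, 0.99, -0.0]
wrist_force: [0.3, -0.0, -1.7]
finger_gap: 0.501
```

>>> {"method": "jog_arm", "body": {
  "commands": [
    {"gripper":38,"dx":0,"dy":0,"dz":3,"rx":0,"ry":0,"rz":0},
    {"gripper":38,"dx":0,"dy":0,"dz":5,"rx":0,"ry":0,"rz":0},
    {"gripper":38,"dx":0,"dy":0,"dz":7,"rx":0,"ry":0,"rz":0},
    {"gripper":38,"dx":0,"dy":0,"dz":8,"rx":0,"ry":0,"rz":0},
    {"gripper":38,"dx":0,"dy":0,"dz":9,"rx":0,"ry":0,"rz":0},
    {"gripper":38,"dx":0,"dy":0,"dz":9,"rx":0,"ry":0,"rz":0}
  ]
}}

```text
clock: 7.5
eef_pos: [496.0, 131.5, 50.7]
ee_rot: [0.002, 0.138, 0.99, -0.0]
wrist_force: [0.0, -0.3, -1.0]
finger_gap: 0.501
```

>>> {"method": "jog_arm", "body": {
  "commands": [
    {"gripper":38,"dx":0,"dy":0,"dz":1,"rx":0,"ry":0,"rz":0},
    {"gripper":38,"dx":0,"dy":0,"dz":2,"rx":0,"ry":0,"rz":0},
    {"gripper":38,"dx":0,"dy":0,"dz":3,"rx":0,"ry":0,"rz":0},
    {"gripper":38,"dx":0,"dy":0,"dz":4,"rx":0,"ry":0,"rz":0},
    {"gripper":38,"dx":0,"dy":0,"dz":4,"rx":0,"ry":0,"rz":0}
  ]
}}

```text
clock: 8.0
eef_pos: [496.5, 131.2, 46.9]
ee_rot: [0.002, 0.138, 0.99, -0.0]
wrist_force: [2.2, -0.9, 0.3]
finger_gap: 0.498
```

>>> {"method": "jog_arm", "body": {
  "commands": [
    {"gripper":38,"dx":-1.2,"dy":-0.2,"dz":0,"rx":0,"ry":0,"rz":0},
    {"gripper":38,"dx":-1.2,"dy":-0.2,"dz":0,"rx":0,"ry":0,"rz":0},
    {"gripper":38,"dx":-1.2,"dy":-0.2,"dz":1,"rx":0,"ry":0,"rz":0},
    {"gripper":38,"dx":-1.2,"dy":-0.2,"dz":2,"rx":0,"ry":0,"rz":0},
    {"gripper":38,"dx":-1.2,"dy":-0.2,"dz":2,"rx":0,"ry":0,"rz":0}
  ]
}}

```text
clock: 8.5
eef_pos: [497.2, 130.7, 44.5]
ee_rot: [0.002, 0.138, 0.99, -0.0]
wrist_force: [-0.2, -0.6, -0.8]
finger_gap: 0.498
```

>>> {"method": "jog_arm", "body": {
  "commands": [
    {"gripper":38,"dx":0,"dy":0,"dz":0.5,"rx":0,"ry":0,"rz":0},
    {"gripper":38,"dx":0,"dy":0,"dz":1,"rx":0,"ry":0,"rz":0},
    {"gripper":38,"dx":0,"dy":0,"dz":1.5,"rx":0,"ry":0,"rz":0},
    {"gripper":38,"dx":0,"dy":0,"dz":1.5,"rx":0,"ry":0,"rz":0}
  ]
}}

```text
clock: 8.9
eef_pos: [497.3, 130.6, 43.0]
ee_rot: [0.002, 0.138, 0.99, -0.0]
wrist_force: [0.4, 0.2, -0.5]
finger_gap: 0.495
```

>>> {"method": "jog_arm", "body": {
  "commands": [
    {"gripper":38,"dx":0,"dy":0,"dz":0.5,"rx":0,"ry":0,"rz":0},
    {"gripper":38,"dx":0,"dy":0,"dz":1,"rx":0,"ry":0,"rz":0},
    {"gripper":38,"dx":0,"dy":0,"dz":1,"rx":0,"ry":0,"rz":0}
  ]
}}

```text
clock: 9.2
eef_pos: [497.3, 130.4, 42.0]
ee_rot: [0.002, 0.138, 0.99, -0.0]
wrist_force: [0.3, -1.1, -0.6]
finger_gap: 0.501
```

>>> {"method": "jog_arm", "body": {
  "commands": [
    {"gripper":38,"dx":-0.1,"dy":-0.3,"dz":0.5,"rx":0,"ry":0,"rz":0},
    {"gripper":38,"dx":-0.1,"dy":-0.3,"dz":1,"rx":0,"ry":0,"rz":0},
    {"gripper":38,"dx":-0.1,"dy":-0.3,"dz":1,"rx":0,"ry":0,"rz":0}
  ]
}}

```text
clock: 9.5
eef_pos: [497.4, 130.3, 41.2]
ee_rot: [0.002, 0.138, 0.99, -0.0]
wrist_force: [-1.2, -0.1, 2.0]
finger_gap: 0.5
```

>>> {"method": "jog_arm", "body": {
  "commands": [
    {"gripper":38,"dx":0.2,"dy":0,"dz":0.5,"rx":0,"ry":0,"rz":0},
    {"gripper":38,"dx":0.2,"dy":0,"dz":1,"rx":0,"ry":0,"rz":0},
    {"gripper":38,"dx":0.2,"dy":0,"dz":1,"rx":0,"ry":0,"rz":0}
  ]
}}

```text
clock: 9.8
eef_pos: [497.5, 130.3, 40.9]
ee_rot: [0.002, 0.138, 0.99, -0.0]
wrist_force: [-0.8, -1.0, 6.0]
finger_gap: 0.503
```

>>> {"method": "jog_arm", "body": {
  "commands": [
    {"gripper":38,"dx":0.1,"dy":-0.1,"dz":0.9,"rx":0,"ry":0,"rz":0},
    {"gripper":38,"dx":0.1,"dy":-0.1,"dz":1.1,"rx":0,"ry":0,"rz":0},
    {"gripper":38,"dx":0.1,"dy":-0.1,"dz":1.1,"rx":0,"ry":0,"rz":0}
  ]
}}

```text
clock: 10.1
eef_pos: [497.5, 130.3, 40.8]
ee_rot: [0.002, 0.138, 0.99, -0.0]
wrist_force: [-2.6, -1.7, 9.1]
finger_gap: 0.499
```

>>> {"method": "jog_arm", "body": {
  "commands": [
    {"gripper":38,"dx":0.2,"dy":-0.2,"dz":1.0,"rx":0,"ry":0,"rz":0},
    {"gripper":38,"dx":0.2,"dy":-0.2,"dz":1.0,"rx":0,"ry":0,"rz":0},
    {"gripper":38,"dx":0.2,"dy":-0.2,"dz":1.0,"rx":0,"ry":0,"rz":0}
  ]
}}

```text
clock: 10.4
eef_pos: [497.5, 130.3, 40.8]
ee_rot: [0.002, 0.138, 0.99, 0.0]
wrist_force: [-3.1, -2.0, 8.7]
finger_gap: 0.501
```

>>> {"method": "jog_arm", "body": {
  "commands": [
    {"gripper":38,"dx":0.5,"dy":-0.4,"dz":1.05,"rx":0,"ry":0,"rz":0},
    {"gripper":38,"dx":0.5,"dy":-0.4,"dz":1.05,"rx":0,"ry":0,"rz":0},
    {"gripper":38,"dx":0.5,"dy":-0.4,"dz":1.05,"rx":0,"ry":0,"rz":0},
    {"gripper":38,"dx":0.5,"dy":-0.4,"dz":1.05,"rx":0,"ry":0,"rz":0}
  ]
}}

```text
clock: 10.8
eef_pos: [497.5, 130.3, 40.8]
ee_rot: [0.003, 0.138, 0.99, 0.001]
wrist_force: [-1.9, -0.6, 8.8]
finger_gap: 0.498
```

Run:
```python
from h import *
s=env.observe();print(s['wrist_force'],s['wrist_torque'],s['clock'],s['ee_rot'])
i,d=env.get_image('scene');save('s5.png',i,(320,120,420,200),8)
```

```text
[-1.88258867 -0.6244306   8.80338388] [-0.2103273   0.51776632 -0.01017642] 10.8 [2.61733954e-03 1.38061637e-01 9.90420024e-01 5.57484909e-04]
```

View pics/s5.png

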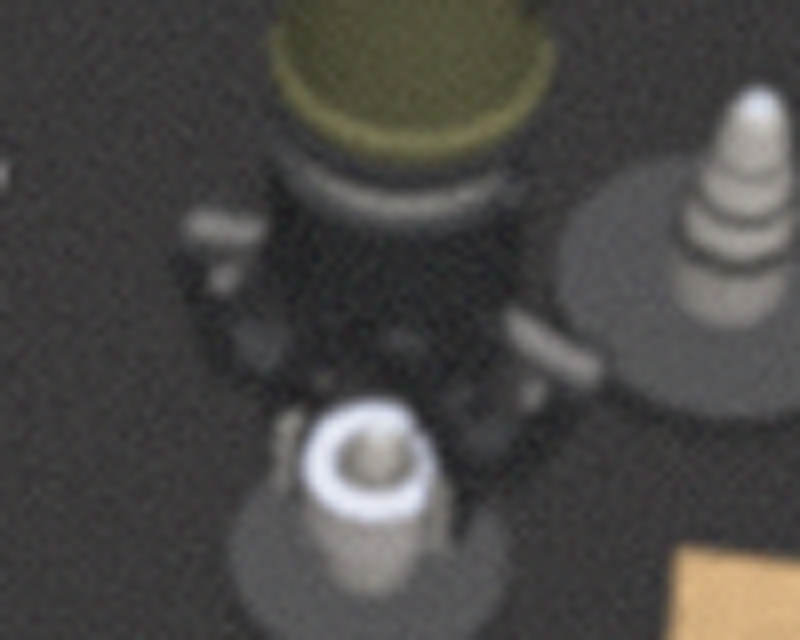

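The ring's lower edge is down at the three-line mark, just above the neck at (370,560) in the crop. The tip shows inside the bore at (375,440). Now I hold the push for a full second.

>>> {"method": "jog_arm", "body": {
  "commands": [
    {"gripper":38,"dx":0.6,"dy":-0.4,"dz":1.1,"rx":0,"ry":0,"rz":0},
    {"gripper":38,"dx":0.6,"dy":-0.4,"dz":1.1,"rx":0,"ry":0,"rz":0},
    {"gripper":38,"dx":0.6,"dy":-0.4,"dz":1.1,"rx":0,"ry":0,"rz":0},
    {"gripper":38,"dx":0.6,"dy":-0.4,"dz":1.1,"rx":0,"ry":0,"rz":0},
    {"gripper":38,"dx":0.6,"dy":-0.4,"dz":1.1,"rx":0,"ry":0,"rz":0},
    {"gripper":38,"dx":0.6,"dy":-0.4,"dz":1.1,"rx":0,"ry":0,"rz":0}
  ]
}}

```text
clock: 11.45
eef_pos: [497.5, 130.3, 40.8]
ee_rot: [0.003, 0.138, 0.99, 0.001]
wrist_force: [-1.8, -1.5, 8.0]
finger_gap: 0.497
```

>>> {"method": "jog_arm", "body": {
  "commands": [
    {"gripper":38,"dx":0.6,"dy":-0.4,"dz":1.1,"rx":0,"ry":0,"rz":0},
    {"gripper":38,"dx":0.6,"dy":-0.4,"dz":1.1,"rx":0,"ry":0,"rz":0},
    {"gripper":38,"dx":0.6,"dy":-0.4,"dz":1.1,"rx":0,"ry":0,"rz":0},
    {"gripper":38,"dx":0.6,"dy":-0.4,"dz":1.1,"rx":0,"ry":0,"rz":0},
    {"gripper":38,"dx":0.6,"dy":-0.4,"dz":1.1,"rx":0,"ry":0,"rz":0},
    {"gripper":38,"dx":0.6,"dy":-0.4,"dz":1.1,"rx":0,"ry":0,"rz":0}
  ]
}}

```text
clock: 12.05
eef_pos: [497.4, 130.2, 40.8]
ee_rot: [0.004, 0.138, 0.99, 0.001]
wrist_force: [-1.9, -1.4, 7.9]
finger_gap: 0.5
```

>>> {"method": "jog_arm", "body": {
  "commands": [
    {"gripper":38,"dx":0.5,"dy":-0.3,"dz":1.2,"rx":0,"ry":0.4,"rz":0},
    {"gripper":38,"dx":0.5,"dy":-0.3,"dz":1.3,"rx":0,"ry":0.4,"rz":0},
    {"gripper":38,"dx":0.5,"dy":-0.3,"dz":1.3,"rx":0,"ry":0.4,"rz":0},
    {"gripper":38,"dx":0.5,"dy":-0.3,"dz":1.3,"rx":0,"ry":0.4,"rz":0}
  ]
}}

```text
clock: 12.45
eef_pos: [497.5, 130.3, 40.7]
ee_rot: [0.001, 0.138, 0.99, 0.002]
wrist_force: [-2.8, -0.7, 10.0]
finger_gap: 0.501
```

>>> {"method": "jog_arm", "body": {
  "commands": [
    {"gripper":38,"dx":0.4,"dy":-0.3,"dz":1.2,"rx":0,"ry":0,"rz":0},
    {"gripper":38,"dx":0.4,"dy":-0.3,"dz":1.2,"rx":0,"ry":0,"rz":0},
    {"gripper":38,"dx":0.4,"dy":-0.3,"dz":1.2,"rx":0,"ry":0,"rz":0},
    {"gripper":38,"dx":0.4,"dy":-0.3,"dz":1.2,"rx":0,"ry":0,"rz":0},
    {"gripper":38,"dx":0.4,"dy":-0.3,"dz":1.2,"rx":0,"ry":0,"rz":0},
    {"gripper":38,"dx":0.4,"dy":-0.3,"dz":1.2,"rx":0,"ry":0,"rz":0},
    {"gripper":38,"dx":0.4,"dy":-0.3,"dz":1.2,"rx":0,"ry":0,"rz":0},
    {"gripper":38,"dx":0.4,"dy":-0.3,"dz":1.2,"rx":0,"ry":0,"rz":0},
    {"gripper":38,"dx":0.4,"dy":-0.3,"dz":1.2,"rx":0,"ry":0,"rz":0},
    {"gripper":38,"dx":0.4,"dy":-0.3,"dz":1.2,"rx":0,"ry":0,"rz":0},
    {"gripper":38,"dx":0.4,"dy":-0.3,"dz":1.2,"rx":0,"ry":0,"rz":0},
    {"gripper":38,"dx":0.4,"dy":-0.3,"dz":1.2,"rx":0,"ry":0,"rz":0}
  ]
}}

```text
clock: 13.65
eef_pos: [497.5, 130.3, 40.7]
ee_rot: [0.001, 0.138, 0.99, 0.003]
wrist_force: [-2.8, -0.9, 9.2]
finger_gap: 0.502
```

>>> {"method": "jog_arm", "body": {
  "commands": [
    {"gripper":38,"dx":0,"dy":0,"dz":0,"rx":0,"ry":0,"rz":0},
    {"gripper":38,"dx":0,"dy":0,"dz":-1,"rx":0,"ry":0,"rz":0},
    {"gripper":38,"dx":0,"dy":0,"dz":-2,"rx":0,"ry":0,"rz":0},
    {"gripper":38,"dx":0,"dy":0,"dz":-3,"rx":0,"ry":0,"rz":0},
    {"gripper":38,"dx":0,"dy":0,"dz":-5,"rx":0,"ry":0,"rz":0},
    {"gripper":38,"dx":0,"dy":0,"dz":-8,"rx":0,"ry":0,"rz":0},
    {"gripper":38,"dx":0,"dy":0,"dz":-14,"rx":0,"ry":0,"rz":0},
    {"gripper":38,"dx":0,"dy":0,"dz":-22,"rx":0,"ry":0,"rz":0},
    {"gripper":38,"dx":0,"dy":0,"dz":-32,"rx":0,"ry":0,"rz":0},
    {"gripper":38,"dx":0,"dy":0,"dz":-45,"rx":0,"ry":0,"rz":0},
    {"gripper":38,"dx":0,"dy":0,"dz":-60,"rx":0,"ry":0,"rz":0},
    {"gripper":38,"dx":0,"dy":0,"dz":-70,"rx":0,"ry":0,"rz":0}
  ],
  "force": 60
}}

```text
clock: 14.85
eef_pos: [498.1, 130.1, 112.8]
ee_rot: [0.002, 0.138, 0.99, 0.003]
wrist_force: [0.1, 0.2, -0.8]
finger_gap: 0.497
```

Run:
```python
from h import *
i,d=env.get_image('scene');save('s6.png',i,(320,120,420,200),8)
s=env.observe();print(s['eef_pos'],s['ee_rot'])
```

```text
[498.94112399 130.39351099 114.05757512] [0.00287947 0.13824157 0.99038725 0.00375253]
```

View pics/s6.png

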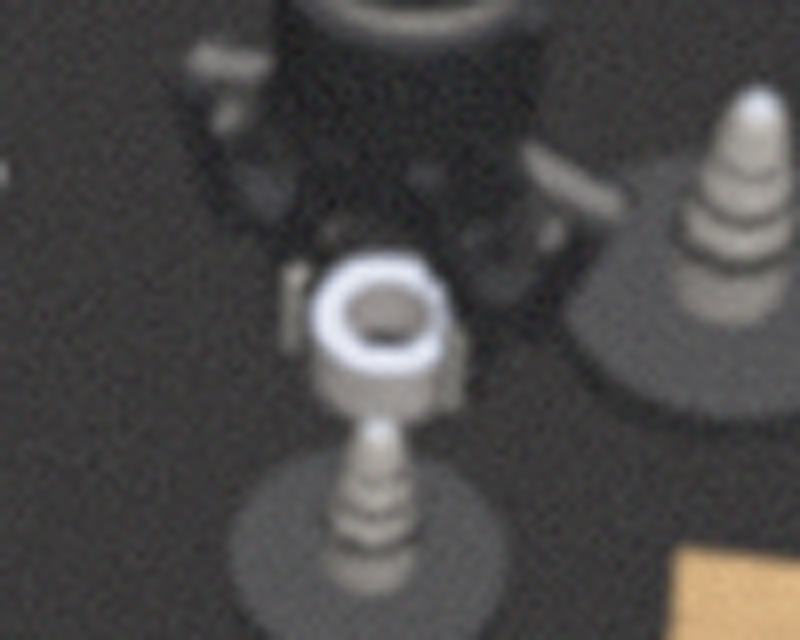

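The spacer is off the gauge and held level at (385,315) in the crop; the gauge is free. It stopped at the three-line mark, so it goes to bin 3 at about (551,-82).

>>> {"method": "jog_arm", "body": {
  "commands": [
    {"gripper":38,"dx":-15,"dy":-26,"dz":0,"rx":0.4,"ry":0,"rz":0},
    {"gripper":38,"dx":-34,"dy":-60,"dz":0,"rx":0.4,"ry":0,"rz":0},
    {"gripper":38,"dx":-54,"dy":-95,"dz":0,"rx":0.4,"ry":0,"rz":0},
    {"gripper":38,"dx":-74,"dy":-130,"dz":0,"rx":0.4,"ry":0,"rz":0},
    {"gripper":38,"dx":-94,"dy":-165,"dz":0,"rx":0.4,"ry":0,"rz":0},
    {"gripper":38,"dx":-108,"dy":-190,"dz":0,"rx":0.4,"ry":0,"rz":0},
    {"gripper":38,"dx":-108,"dy":-190,"dz":15,"rx":0.4,"ry":0,"rz":0},
    {"gripper":38,"dx":-108,"dy":-190,"dz":40,"rx":0.4,"ry":0,"rz":0},
    {"gripper":38,"dx":-108,"dy":-190,"dz":60,"rx":0.4,"ry":0,"rz":0},
    {"gripper":38,"dx":-108,"dy":-190,"dz":60,"rx":0.4,"ry":0,"rz":0},
    {"gripper":38,"dx":-108,"dy":-190,"dz":60,"rx":0.4,"ry":0,"rz":0}
  ]
}}

```text
clock: 16.0
eef_pos: [551.0, -80.9, 52.9]
ee_rot: [0.002, 0.138, 0.99, 0.0]
wrist_force: [0.5, 0.8, -0.6]
finger_gap: 0.495
```

Run:
```python
from h import *
i,d=env.get_image('scene');save('s7.png',i,(230,140,330,220),8)
s=env.observe();print(s['eef_pos'],s['ee_rot'])
```

```text
[551.74525137 -81.06617389  53.72335385] [2.83207173e-03 1.37901721e-01 9.90441793e-01 3.86560519e-04]
```

View pics/s7.png

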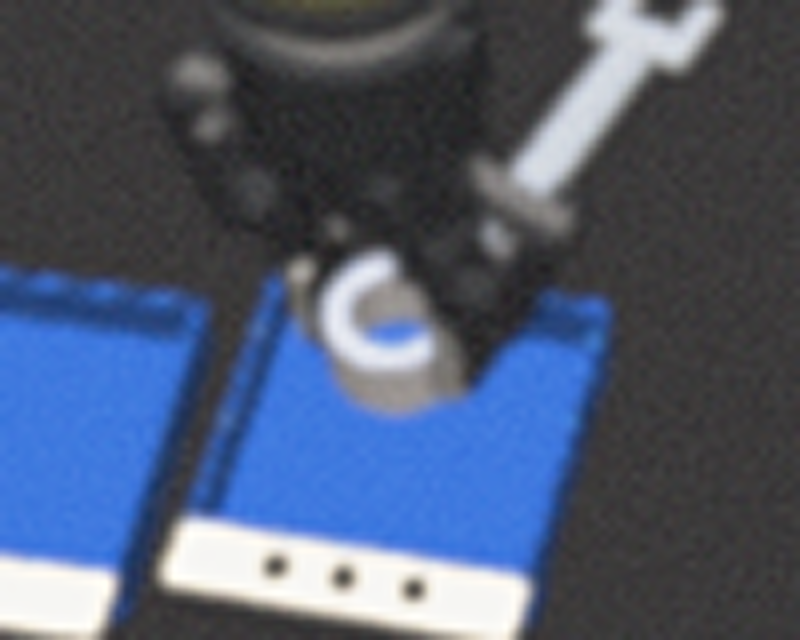

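The ring is over the three-pip bin, at (380,315) in the crop and clear of the walls. Lowering it now.

>>> {"method": "jog_arm", "body": {
  "commands": [
    {"gripper":38,"dx":0,"dy":0,"dz":12,"rx":0,"ry":0,"rz":0},
    {"gripper":38,"dx":0,"dy":0,"dz":24,"rx":0,"ry":0,"rz":0},
    {"gripper":38,"dx":0,"dy":0,"dz":33,"rx":0,"ry":0,"rz":0},
    {"gripper":38,"dx":0,"dy":0,"dz":39,"rx":0,"ry":0,"rz":0},
    {"gripper":38,"dx":0,"dy":0,"dz":43,"rx":0,"ry":0,"rz":0},
    {"gripper":38,"dx":0,"dy":0,"dz":45,"rx":0,"ry":0,"rz":0},
    {"gripper":38,"dx":0,"dy":0,"dz":45,"rx":0,"ry":0,"rz":0}
  ]
}}

```text
clock: 16.75
eef_pos: [551.9, -81.2, 8.5]
ee_rot: [0.003, 0.138, 0.99, 0.0]
wrist_force: [-0.1, -0.1, -1.8]
finger_gap: 0.494
```

>>> {"method": "jog_arm", "body": {
  "commands": [
    {"gripper":38,"dx":0,"dy":0,"dz":1,"rx":0,"ry":0,"rz":0},
    {"gripper":38,"dx":0,"dy":0,"dz":2,"rx":0,"ry":0,"rz":0},
    {"gripper":38,"dx":0,"dy":0,"dz":3,"rx":0,"ry":0,"rz":0},
    {"gripper":38,"dx":0,"dy":0,"dz":3.5,"rx":0,"ry":0,"rz":0},
    {"gripper":38,"dx":0,"dy":0,"dz":3.5,"rx":0,"ry":0,"rz":0}
  ]
}}

```text
clock: 17.25
eef_pos: [552.1, -81.1, 5.3]
ee_rot: [0.003, 0.138, 0.99, 0.0]
wrist_force: [-0.4, -0.0, 1.0]
finger_gap: 0.498
```

>>> {"method": "jog_arm", "body": {
  "commands": [
    {"gripper":38,"dx":0,"dy":0,"dz":0.5,"rx":0,"ry":0,"rz":0},
    {"gripper":38,"dx":0,"dy":0,"dz":0.8,"rx":0,"ry":0,"rz":0},
    {"gripper":38,"dx":0,"dy":0,"dz":0.8,"rx":0,"ry":0,"rz":0}
  ]
}}

```text
clock: 17.55
eef_pos: [552.1, -81.1, 5.2]
ee_rot: [0.003, 0.138, 0.99, 0.001]
wrist_force: [-2.9, 0.1, 6.7]
finger_gap: 0.496
```

>>> {"method": "jog_arm", "body": {
  "commands": [
    {"gripper":43,"dx":0,"dy":0,"dz":0.2,"rx":0,"ry":0,"rz":0},
    {"gripper":45,"dx":0,"dy":0,"dz":0,"rx":0,"ry":0,"rz":0},
    {"gripper":48,"dx":0,"dy":0,"dz":0,"rx":0,"ry":0,"rz":0},
    {"gripper":52,"dx":0,"dy":0,"dz":0,"rx":0,"ry":0,"rz":0},
    {"gripper":54,"dx":0,"dy":0,"dz":0,"rx":0,"ry":0,"rz":0},
    {"gripper":54,"dx":0,"dy":0,"dz":0,"rx":0,"ry":0,"rz":0},
    {"gripper":54,"dx":0,"dy":0,"dz":-10,"rx":0,"ry":0,"rz":0},
    {"gripper":54,"dx":0,"dy":0,"dz":-25,"rx":0,"ry":0,"rz":0},
    {"gripper":54,"dx":0,"dy":0,"dz":-50,"rx":0,"ry":0,"rz":0},
    {"gripper":54,"dx":0,"dy":0,"dz":-90,"rx":0,"ry":0,"rz":0},
    {"gripper":54,"dx":0,"dy":0,"dz":-130,"rx":0,"ry":0,"rz":0},
    {"gripper":54,"dx":0,"dy":0,"dz":-150,"rx":0,"ry":0,"rz":0}
  ]
}}

```text
clock: 18.75
eef_pos: [553.3, -81.9, 160.7]
ee_rot: [0.006, 0.138, 0.99, 0.001]
wrist_force: [0.5, -0.7, 0.0]
finger_gap: 0.631
```

Run:
```python
from h import *
i,d=env.get_image('scene');save('s8.png',i,(140,120,460,290),2.5)
s=env.observe();print(s['eef_pos'],s['wrist_force'],s['clock'])
```

```text
[554.69268814 -81.91749209 163.03710062] [ 1.03193776 -0.30986589  1.02644448] 18.8
```

View pics/s8.png

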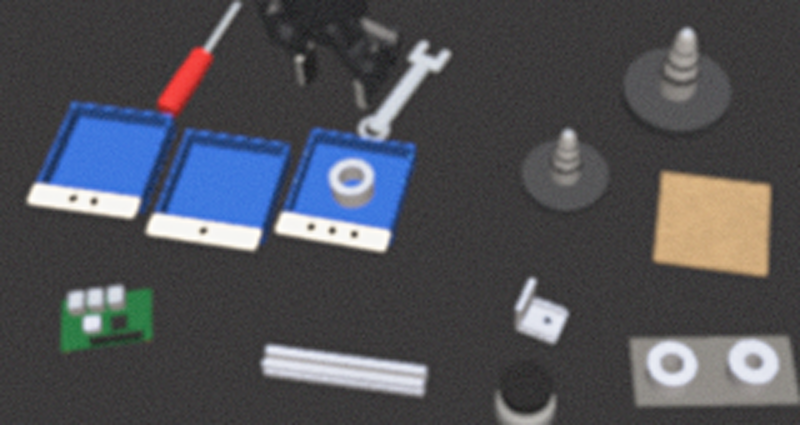

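The spacer stands flat in the three-pip bin, at (352,183) in the crop. The gripper is clear, and the strip spacers and everything else in view are where they were.

```bash
python3 -c "
from rig import env
print(env.hand_in())"
```

```text
the job is handed in; nothing more can be done
None
```

The spacer from the buff card stopped at the three-line mark on the gauge (28 mm bore), and it now stands flat in the three-pip bin. I handed the job in at about 19 s on the robot's clock.

- **Gauge fit:** I eased the spacer to the gauge's centre by feel. Its lower edge came to rest about 1.5 mm below the nominal 40 mm, which could be measuring error or the spacer slipping slightly in the grip. The picture and the two smaller marks it passed without contact both point to mark three.
- **Press:** I held the push for about 3 s in all, reading 8 to 10 N. Two of the early readings were 7.9 and 8.0 N, so I pressed a little harder and held for another 1.2 s, ending at 9.2 N. The highest reading was 10.0 N, but the force was only read at the end of each move. A sideways force of up to about 3 N remained, and the tool tilted by less than half a degree, which I corrected.
- **Setting down:** I lowered the spacer until it touched the bin floor (6.7 N) and let go slowly.
- **Last look:** The gripper was clear and touching nothing. The two spacers on the rubber strip, and everything else in that picture, had not moved. It did not cover the blue ring or the dropper bottle.

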